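# Press a mirror crest home with a ratchet bar clamp and release it

### The job

With the bar clamp, press the gilded crest fully home on the mirror frame: pump the orange trigger to the handle until you feel the crest bottom out, and keep it firmly squeezed there for about a second (some 20 N at the jaw; above 30 N the gilding cracks). Then let the trigger go and hold the red release down until the jaw has sprung fully open. Touch only the clamp's trigger, handle and release: do not push the crest or the jaw by hand, and leave the other things where they are.

Things in the scene. Friction and masses are not known exactly. Their poses are not given: they have to be found in the camera images.
- clamp: bar clamp fixed to the desk on an 84 mm wide plate. Origin on the desk under the handle; x runs along the steel bar from the handle to the sliding end jaw, z up. Along x (mm): plate -66 to 226, black housing -62 to 68 (34 wide, top at 62), fixed jaw 68 to 86, then the display well (walls 19 high) with the gilded mirror frame 86 to 156; a clear cover is parked on the +y side, to 120 mm out
- handle_mid (a point): middle of the upright black handle, 90 mm above the desk; the handle is 16 mm thick (clamp x -12 to 4), 28 wide, its top 115 above the desk. The finger pad stands in front of it; trigger and handle measure 63 mm outside at rest
- trigger_pad (a point): centre of the orange trigger's finger pad, a round crossbar 12 mm thick, 36 mm wide along the clamp's y, 96 mm above the desk at rest, 45 mm in front (+x) of the clamp's origin. Push or squeeze it towards the handle (clamp -x). In front of it all is free above the housing and the bar (bar 12 wide, teeth to 57 high)
- trigger (a joint): trigger angle, rad: 0 at rest, 0.32 at its end stop (pad moves 27 mm), hinged 88 mm under the pad, sprung back by 2 to 3 N at the pad. It bites at 0.11; beyond 0.29 (pad 25 mm) the next tooth is caught and the jaw keeps its 8 mm step when the trigger goes right back to 0, which it must for the next step. A shorter pull moves the jaw only while it is held
- bar: the sliding bar with its end jaw, moved only by the clamp. The jaw moves half as far as the trigger's pad. Pumping takes 5 to 12 N at the pad; once the crest has bottomed the push rises by about 4 N per mm, and the squeeze at the jaw is then about twice the push less 15 N: 17 N steady on the pad squeezes the crest with some 20 N. At the trigger's end stop the push rises too, with no squeeze
- jaw_block (a point): centre of the black end jaw hanging from the bar, 14 x 26 x 50 mm; it moves along the clamp's -x as it closes. Fully open, as at the start, it is 216 mm along x from the clamp's origin
- jaw (a joint): jaw travel, m: 0 fully open (as at the start), growing as it closes towards the handle, held in steps of 0.008 when the trigger is let go; a light spring opens it while the release is down and the trigger at rest
- release_top (a point): centre of the top of the red round release button (20 mm across) on the housing behind the handle, 80 mm above the desk, 48 mm behind (-x of) the clamp's origin
- release (a joint): release travel, m: 0 up, 0.010 fully down; 1 N starts it, 3 N holds it fully down (some more while the jaw is loaded). It dips by itself as teeth click past. Pressed beyond 0.005 it frees the jaw, which catches again if the button is let up before the jaw is fully open (under a second)
- pad: orange pad on the jaw's inner face, 8 x 22 x 10 mm, springy (16 N per mm); it presses on the crest. Its frame starts out at the clamp's origin, not at the pad's centre
- crest: gilded crest piece, 14 x 40 x 10 mm, on two dowels in blind holes of the mirror frame. Its frame starts near the clamp's origin, not at the crest
- crest_mid (a point): centre of the crest, 12 mm above the desk. It starts 16 to 21 mm off the frame and slides stiffly (4 N) along the clamp's -x until its dowels bottom, leaving 1 to 8 mm of reveal: the depth of the holes differs from frame to frame, cannot be seen and must be felt. The pad meets it after 10 to 15 mm of jaw travel
- writing_desk: dollhouse walnut writing desk, 56 x 100 x 65 mm high; a bystander
- teapot: silver teapot miniature, 62 mm over spout and handle, 35 mm high; a bystander
- vase: blue ceramic vase, 34 mm across, 52 mm high; a bystander
- pin_vise: steel pin vise lying on the desk, 100 mm long, 11 mm thick; a bystander
- chair: dollhouse chair with a blue seat, 34 x 36 x 82 mm high; a bystander
- glue_bottle: white glue bottle with orange cap, 34 mm across, 85 mm high; a bystander
- candlestick: brass candlestick miniature, 30 mm across, 50 mm high; a bystander

How it is judged (in metres and radians):
On the way:
1. the crest has bottomed and the jaw's pad squeezes it with more than 12 N for 0.3 s (contact force between pad and crest above 12 N), for 0.3 s.
At the end, for the whole second after the job is handed in: the crest is still pressed in (at least 7 mm from where it started), the jaw is fully open again (within 3 mm), trigger and release are back at rest (value of joint jaw below 0.003 m and value of joint trigger below 0.03 rad and value of joint release below 0.002 m and distance of crest_mid from where it was at the start of the episode above 0.007 m and linear speed of crest below 0.01 m/s); the robot touches nothing.
It fails at once if the jaw's pad presses on the crest with more than 30 N (contact force between pad and crest above 30 N).
It fails at once if the robot pushes the crest or the jaw itself (more than 2 N) (contact force between any of the fingers, the arm and crest above 2 N or contact force between any of the fingers, the arm and bar above 2 N).
It fails at once if a bystander is moved by more than 15 mm (distance of any of writing_desk, teapot, vase, pin_vise, chair, glue_bottle, candlestick from where it was at the start of the episode above 0.015 m).
It also fails if it takes over 58 s, if anything falls off the work surface, if the arm or the gripper's body presses on something with over 40 N, if the wrist force passes 120 N, or if a joint passes its speed limit or range.

### The arm

A 7-joint arm with a two-finger parallel gripper is mounted at the origin on the work surface. World frame = base frame: x ahead of the robot, y to its left, z up, the work surface at z = 0. Lengths are in m, angles in degrees, forces in N, time in s.
With the tool pointing down it reaches from about 0.425 to 0.875 m from the base axis. Payload 4.7 kg.
Tool frame: the origin (TCP) lies midway between the tips of the shut fingers; the grasp point (between the pads) lies 19 mm behind it; z points along the fingers, x is the direction in which the jaws open and shut, and the axes are right-handed (so a half turn about z gives the same grasp; the last joint's range is limited). The gripper opens to 87 mm and grips with 3 to 60 N. Pads are 19 mm wide; open, the fingers measure 117 mm over their backs; the gripper's body (75 mm by 190 mm) begins 51 mm behind the grasp point.
Start: joints at [68.761, 18.392, -4.016, 83.108, 1.295, 78.541, -3.26], TCP at [0.244, -0.602, 0.223] pointing down, gripper open.
Joint ranges: [-163.93, 163.93], [-17.29, 119.83], [-79.2, 71.16], [3.27, 140.29], [-89.18, 269.18], [5.43, 117.66], [-154.24, 154.24]. Speed limits (degrees/s): [147.25, 147.25, 180, 180, 180, 180, 180].

### API

Orientations are given as [roll, pitch, yaw] about the fixed x, y, z axes, in that order (R = Rz(yaw) Ry(pitch) Rx(roll)).
In Python, from cell import env gives the robot as it stands.
- The arm moves only by the tool carry_out, never from a script. Its argument "plan" is a list of rows, each an object with "grip": the closure, from 0 (fully open) to 1 (shut); "dp": the shift along the tool's x, y, z in m, a list of three; "rotation": the turn, a rotation vector about the tool's x, y, z in degrees, a list of three. In form: [{"grip": grip, "dp": [dx, dy, dz], "rotation": [wx, wy, wz]}, ...]. A call has 1 to 8 rows; each row shifts and turns the pose as measured when the row begins, along the tool's axes as they then stand; what a row does not reach is not made up. A row lasts 1/12 s, in which the tool goes at most 41.7 mm and 7.16 degrees, less where a joint would pass 70% of its speed; a pose out of reach is approached as far as the arm can. A call is refused whole if a number of a shift passes 0.0417 or a number of a turn 7.16, either way. A call with a gripper value outside its range is refused whole. The fingers move at their own pace and stop on an object; "force" is the grip in N (left out, the last holds). Time passes only in rows, so rows that do not move let the fingers close. It gives the time, the measured TCP pose, the force and the opening at its end, in the units of the state.
- env.get_obs(): the state, without advancing time (a new reading comes with each control period).
- env.read_camera(name): name is "side" or "top" or "wrist"; returns the picture (420x560x3 uint8, red, green, blue); there is no depth.
- env.camera_params(name): a dict with "fx", "fy", "cx", "cy" (pixels), "R" (3x3) and "t" (3): a world point X has camera coordinates R X + t. Camera axes: x right, y down, z forward; pixel columns grow to the right and rows downward; lengths in m; the calibration is good to about 2 mm. A picture is of the moment at which its call begins: read the wrist's pose just before it. camera_params takes no time and is no camera call; for the wrist camera it gives the pose at the moment of the call.
- env.sign_off(): hands the job in, once; it reports no verdict.
The state is a dict: "time_s": time; "qpos": joint angles; "joint_velocities": joint speeds; "effort": joint torques, N m; "tool_pos": TCP position; "tool_rot": TCP orientation; "force": force on the tool from outside, world axes, zero at the start; "wrist_torque": the same for the moment, N m; "grip_width": finger opening in m.
Only numpy, scipy, OpenCV 4.12 (cv2) and the standard library are available. Lean on these libraries where they do the work, as an engineer would, in place of code of your own. Each camera call takes 0.05 s, during which the arm holds its last target. There are 200 camera calls.

## Working session

There is one attempt and no reset: what is moved stays moved. The work goes in short steps, Python scripts to look and compute and a tool call to move; the robot and the scene stay as the last step left them, time stands still between calls to the robot, and variables do not carry over. Pictures are saved under pics/ and viewed, about 8 in all and at most 12, crops included, and the job is handed in when it is done.

Besides the shell and the picture viewer there is one more tool, called as a command line: name --argument value ..., lists and objects as JSON in quotes. carry_out: Moves the arm, as the interface text tells. Its arguments: {"type":"object","properties":{"plan":{"type":"array","items":{"type":"object","properties":{"grip":{"type":"number"},"dp":{"type":"array","items":{"type":"number"}},"rotation":{"type":"array","items":{"type":"number"}}}}},"force":{"type":"number"}},"required":["plan"]}

```bash
mkdir -p pics; ls
python3 - <<'E'
from cell import env
import cv2
print(env.get_obs())
for n in("top","side"):
    cv2.imwrite(f"pics/{n}0.png",cv2.cvtColor(env.read_camera(n),cv2.COLOR_RGB2BGR))
    print(n,env.camera_params(n))
E
```

```text
pics
{'time_s': 0.0, 'qpos': array([68.75990444, 18.43896612, -4.01643078, 83.17530237,  1.29475936,
       78.54042122, -3.25969955]), 'joint_velocities': array([ 0.02983134, -0.00351153, -0.02530132, -0.00703664, -0.01200782,
        0.04447647, -0.05726218]), 'effort': array([ 2.22438493e-04, -4.91286206e+01, -4.03768821e-01, -3.12528920e+01,
       -6.38740626e-02,  4.37890913e-02,  1.86187690e-04]), 'tool_pos': array([ 0.24375321, -0.60196522,  0.22145919]), 'tool_rot': array([ 1.79994756e+02,  1.09455507e-01, -6.79490451e+01]), 'force': array([-0.58486083,  0.96539165, -0.46999265]), 'wrist_torque': array([-0.01967989, -0.01049597,  0.01083919]), 'grip_width': 0.08667058412877916}
top {'fx': 418.8743902323934, 'fy': 418.8743902323934, 'cx': 271.0935574775399, 'cy': 215.57554213755287, 'R': array([[ 0.01126783, -0.99923674, -0.0374028 ],
       [-0.99291071, -0.00675449, -0.11867058],
       [ 0.11832736,  0.0384748 , -0.99222897]]), 't': array([0.11158721, 0.63055584, 0.84879121])}
side {'fx': 402.8694025266345, 'fy': 402.8694025266345, 'cx': 280.29795570987784, 'cy': 207.91538703947737, 'R': array([[-0.95628446, -0.29154862,  0.02279135],
       [-0.15825946,  0.4504038 , -0.87868673],
       [ 0.24591459, -0.8438814 , -0.47685448]]), 't': array([0.59149807, 0.13446729, 0.78636072])}
```

View pics/top0.png

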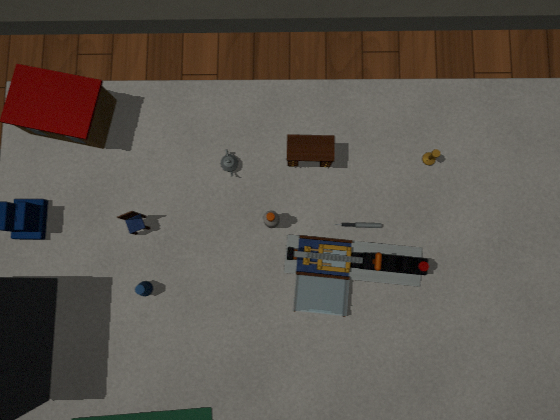

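View pics/side0.png

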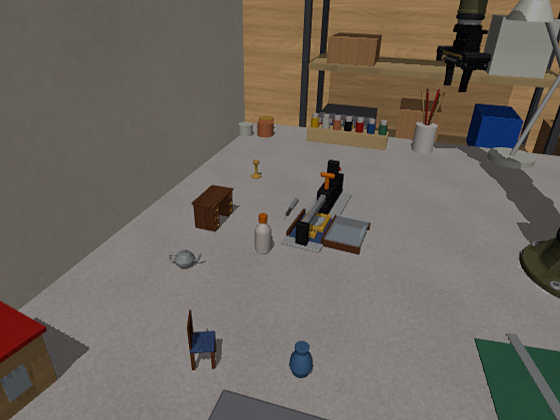

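The top view shows the clamp along image row ~260: jaw at (291,254), orange pad at (378,261), red release at (423,267). The cover lies toward the robot, so clamp +x is about world +y. I'll enlarge this.

Run:
```python
import cv2
a=cv2.imread("pics/top0.png")[225:325,275:440]
b=cv2.imread("pics/side0.png")[145:260,270:385]
cv2.imwrite("pics/c1.png",cv2.resize(a,None,fx=4.8,fy=4.8,interpolation=cv2.INTER_CUBIC))
cv2.imwrite("pics/c2.png",cv2.resize(b,None,fx=5,fy=5,interpolation=cv2.INTER_CUBIC))
```

```text
(no output)
```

View pics/c1.png

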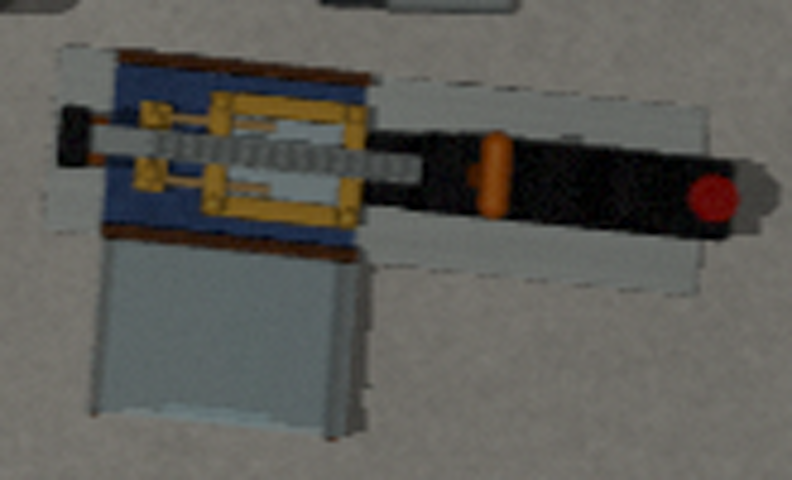

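View pics/c2.png

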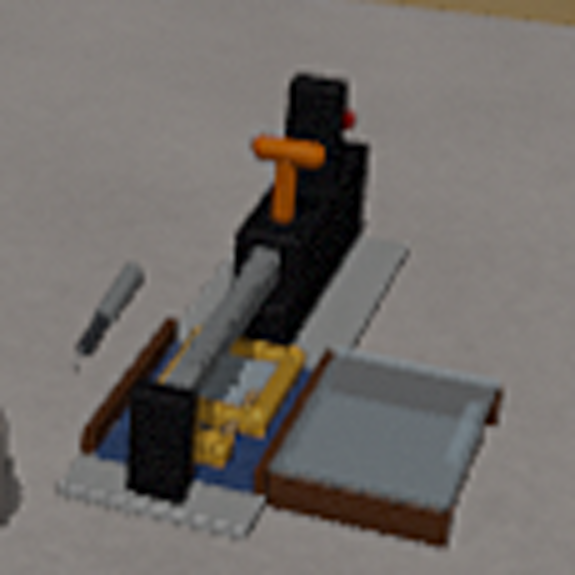

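c1: release centre (713,198), pad (496,175), plate corners (706,105), (697,293), (58,45), (45,230). c2: pad centre (289,151). I'll fit the clamp pose to these.

```bash
cat > h.py <<'E'
from cell import env
import numpy as np, cv2
from scipy.optimize import least_squares
from scipy.spatial.transform import Rotation as Ro
def proj(n,X,P=None):
    P=P or env.camera_params(n); c=P["R"]@np.asarray(X)+P["t"]
    return np.array([P["fx"]*c[0]/c[2]+P["cx"],P["fy"]*c[1]/c[2]+P["cy"]])
def W(p,X):  # clamp -> world
    return Ro.from_euler("z",p[2],degrees=True).apply(X)+[p[0],p[1],0]
def st():
    o=env.get_obs(); print(round(o["time_s"],2),"tcp",o["tool_pos"].round(4),"rot",o["tool_rot"].round(1),"F",o["force"].round(1),"w",round(o["grip_width"],4))
    return o
E
python3 - <<'E'
from h import *
t=lambda u,v:np.array([275+(u+.5)/4.8-.5,225+(v+.5)/4.8-.5])
s=lambda u,v:np.array([270+(u+.5)/5-.5,145+(v+.5)/5-.5])
D=[("top",(-.048,0,.08),t(713,198)),("top",(.045,0,.099),t(496,175)),
("top",(-.066,-.042,.003),t(706,105)),("top",(-.066,.042,.003),t(697,293)),("top",(.226,-.042,.003),t(58,45)),("top",(.226,.042,.003),t(45,230)),
("side",(.047,0,.096),s(289,151))]
f=lambda p:np.concatenate([proj(n,W(p,X))-q for n,X,q in D])
r=least_squares(f,[.45,-.3,90]);print(r.x);print(f(r.x).reshape(-1,2).round(1))
p=r.x
for X in [(0,0,.09),(.045,0,.096),(-.048,0,.08),(.216,0,.05)]:print(X,W(p,X).round(4))
# objects rough
def back(n,uv,z):
    P=env.camera_params(n);d=P["R"].T@[(uv[0]-P["cx"])/P["fx"],(uv[1]-P["cy"])/P["fy"],1];o=-P["R"].T@P["t"];return o+d*(z-o[2])/d[2]
for nm,uv,z in [("pinvise",(362,225),.005),("glue",(271,217),.085),("candle",(430,158),.04)]:print(nm,back("top",uv,z).round(3))
E
```

```text
[ 0.53170581 -0.13832134 85.14330498]
[[ 0.6 -0.3]
 [ 0.3 -0.1]
 [-0.   0.4]
 [-0.3  0.4]
 [ 0.3  0.3]
 [-0.5  0.3]
 [-1.2  0.9]]
(0, 0, 0.09) [ 0.5317 -0.1383  0.09  ]
(0.045, 0, 0.096) [ 0.5355 -0.0935  0.096 ]
(-0.048, 0, 0.08) [ 0.5276 -0.1861  0.08  ]
(0.216, 0, 0.05) [0.55   0.0769 0.05  ]
pinvise [ 0.614 -0.08   0.005]
glue [0.621 0.116 0.085]
candle [ 0.755 -0.219  0.04 ]
```

```bash
cat >> h.py <<'E'
C=[0.5317,-0.1383,85.14]
def rows(X,n,clamp=True,yaw=-4.86):
    """tool-axis rows from the present pose to clamp point X, tool down"""
    o=env.get_obs(); p=o["tool_pos"]; R=Ro.from_euler("xyz",o["tool_rot"],degrees=True)
    T=W(C,np.array(X)) if clamp else np.array(X); G=Ro.from_euler("xyz",[180,0,yaw],degrees=True)
    rv=(R.inv()*G).as_rotvec(degrees=True)
    for i in range(n):
        print(((R*Ro.from_rotvec(rv*i/n,degrees=True)).inv().apply((T-p)/n)).round(4).tolist(),(rv/n).round(2).tolist())
def cl():
    o=env.get_obs(); p=Ro.from_euler("z",-C[2],degrees=True).apply(o["tool_pos"]-[C[0],C[1],0]); F=Ro.from_euler("z",-C[2],degrees=True).apply(o["force"])
    print(round(o["time_s"],2),"clamp tcp mm",(p*1e3).round(1),"F",F.round(1),"rot",o["tool_rot"].round(1))
E
python3 -c "
from h import *
rows((.075,0,.18),16)"
```

```text
[-0.0243, -0.0297, 0.0026] [-0.0, 0.01, -3.94]
[-0.0222, -0.0313, 0.0026] [-0.0, 0.01, -3.94]
[-0.02, -0.0327, 0.0026] [-0.0, 0.01, -3.94]
[-0.0177, -0.034, 0.0026] [-0.0, 0.01, -3.94]
[-0.0153, -0.0352, 0.0026] [-0.0, 0.01, -3.94]
[-0.0128, -0.0361, 0.0026] [-0.0, 0.01, -3.94]
[-0.0103, -0.0369, 0.0026] [-0.0, 0.01, -3.94]
[-0.0078, -0.0376, 0.0026] [-0.0, 0.01, -3.94]
[-0.0052, -0.038, 0.0026] [-0.0, 0.01, -3.94]
[-0.0025, -0.0383, 0.0026] [-0.0, 0.01, -3.94]
[0.0001, -0.0384, 0.0026] [-0.0, 0.01, -3.94]
[0.0027, -0.0383, 0.0026] [-0.0, 0.01, -3.94]
[0.0054, -0.038, 0.0026] [-0.0, 0.01, -3.94]
[0.008, -0.0375, 0.0026] [-0.0, 0.01, -3.94]
[0.0105, -0.0369, 0.0026] [-0.0, 0.01, -3.94]
[0.013, -0.0361, 0.0026] [-0.0, 0.01, -3.94]
```

carry_out --plan '[{"grip":1,"dp":[-0.024,-0.03,0],"rotation":[0,0,-4]},{"grip":1,"dp":[-0.022,-0.031,0],"rotation":[0,0,-4]},{"grip":1,"dp":[-0.02,-0.033,0],"rotation":[0,0,-4]},{"grip":1,"dp":[-0.018,-0.034,0],"rotation":[0,0,-4]},{"grip":1,"dp":[-0.015,-0.035,0],"rotation":[0,0,-4]},{"grip":1,"dp":[-0.013,-0.036,0],"rotation":[0,0,-4]},{"grip":1,"dp":[-0.01,-0.037,0],"rotation":[0,0,-4]},{"grip":1,"dp":[-0.008,-0.038,0],"rotation":[0,0,-4]}]' --force 20

```text
time_s: 0.77
tool_pos: [0.3844, -0.3288, 0.2144]
tool_rot: [179.8, 0.6, -35.7]
force: [1.4, -0.8, -0.9]
grip_width: 0.0416
```

```bash
python3 -c "
from h import *
st();cl();rows((.085,0,.18),10)"
```

```text
0.77 tcp [ 0.3844 -0.3288  0.2144] rot [179.8   0.6 -35.7] F [ 1.4 -0.8 -0.9] w 0.0416
0.77 clamp tcp mm [-202.3  130.6  214.4] F [-0.6 -1.4 -0.9] rot [179.8   0.6 -35.7]
[-0.0035, -0.0314, 0.0034] [0.0, 0.06, -3.08]
[-0.0018, -0.0315, 0.0034] [0.0, 0.06, -3.08]
[-0.0001, -0.0316, 0.0034] [0.0, 0.06, -3.08]
[0.0016, -0.0315, 0.0034] [0.0, 0.06, -3.08]
[0.0033, -0.0314, 0.0034] [0.0, 0.06, -3.08]
[0.005, -0.0312, 0.0034] [0.0, 0.06, -3.08]
[0.0066, -0.0309, 0.0034] [0.0, 0.06, -3.08]
[0.0083, -0.0305, 0.0034] [0.0, 0.06, -3.08]
[0.0099, -0.03, 0.0034] [0.0, 0.06, -3.08]
[0.0115, -0.0294, 0.0034] [0.0, 0.06, -3.08]
```

carry_out --plan '[{"grip":1,"dp":[-0.003,-0.038,0.004],"rotation":[0,0,-4]},{"grip":1,"dp":[-0.001,-0.039,0.004],"rotation":[0,0,-4]},{"grip":1,"dp":[0.001,-0.039,0.004],"rotation":[0,0,-4]},{"grip":1,"dp":[0.003,-0.039,0.004],"rotation":[0,0,-4]},{"grip":1,"dp":[0.006,-0.039,0.004],"rotation":[0,0,-4]},{"grip":1,"dp":[0.009,-0.038,0.004],"rotation":[0,0,-4]},{"grip":1,"dp":[0.012,-0.038,0.004],"rotation":[0,0,-4]},{"grip":1,"dp":[0.012,-0.036,0.004],"rotation":[0,0,-3]}]'

```text
time_s: 1.43
tool_pos: [0.5345, -0.0401, 0.1798]
tool_rot: [180.0, 0.6, -3.2]
force: [0.4, -0.7, -0.6]
grip_width: 0.001
```

```bash
python3 -c "
from h import *
st();cl();rows((.08,0,.16),3);rows((.08,0,.16),1)"
```

```text
1.43 tcp [ 0.5345 -0.0401  0.1798] rot [180.    0.6  -3.2] F [ 0.4 -0.7 -0.6] w 0.001
1.43 clamp tcp mm [ 98.    5.5 179.8] F [-0.7 -0.5 -0.6] rot [180.    0.6  -3.2]
[0.0017, 0.0061, 0.0066] [0.02, 0.19, 0.56]
[0.0018, 0.006, 0.0066] [0.02, 0.19, 0.56]
[0.0018, 0.006, 0.0066] [0.02, 0.19, 0.56]
[0.0052, 0.0182, 0.0198] [0.05, 0.58, 1.68]
```

carry_out --plan '[{"grip":1,"dp":[0.003,0.003,0.018],"rotation":[0,0.3,1]},{"grip":1,"dp":[0.003,0.004,0.02],"rotation":[0,0.3,0.7]},{"grip":1,"dp":[0,0.004,0.02],"rotation":[0,0,0]},{"grip":1,"dp":[0,0.004,0.02],"rotation":[0,0,0]},{"grip":1,"dp":[0,0,0.016],"rotation":[0,0,0]},{"grip":1,"dp":[0,0,0],"rotation":[0,0,0]}]'

```text
time_s: 1.93
tool_pos: [0.5423, -0.0387, 0.0811]
tool_rot: [-179.6, -0.1, -3.5]
force: [-0.9, 0.0, 0.5]
grip_width: 0.0005
```

```bash
python3 -c "
from h import *
cl()
a=env.read_camera('top')[205:325,275:440];b=env.read_camera('side')[130:260,255:400]
a=cv2.resize(a,None,fx=4,fy=4,interpolation=2);b=cv2.resize(b,(480*145//130,480),interpolation=2)
b=b[:,:480] if 0 else cv2.resize(b,(400,359)); a=cv2.resize(a,(400,291))
c=np.zeros((359,800,3),np.uint8);c[:291,:400]=a;c[:,400:]=b
cv2.imwrite('pics/d1.png',c[:,:,::-1])"
```

```text
1.93 clamp tcp mm [100.2  -2.1  81.1] F [-0.   0.9  0.5] rot [-1.796e+02 -1.000e-01 -3.500e+00]
```

View pics/d1.png

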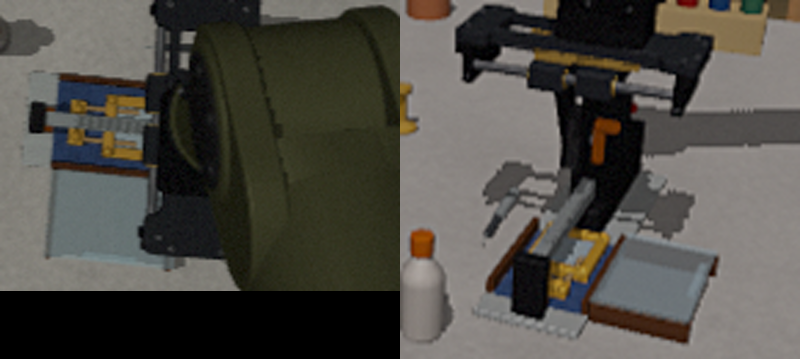

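The side view shows the shut fingers in front of the orange pad, clear of the bar; the jaw is fully open. Next I'll approach the pad.

carry_out --plan '[{"grip":1,"dp":[-0.001,0.01,0.0],"rotation":[-0.2,0,0.7]},{"grip":1,"dp":[-0.001,0.01,0],"rotation":[-0.2,0,0.7]},{"grip":1,"dp":[0,0.01,0],"rotation":[0,0,0]},{"grip":1,"dp":[0,0.004,0],"rotation":[0,0,0]},{"grip":1,"dp":[0,0,0],"rotation":[0,0,0]}]'

```text
time_s: 2.45
tool_pos: [0.5424, -0.0773, 0.0891]
tool_rot: [179.9, -0.8, -5.1]
force: [0.7, 1.6, -1.3]
grip_width: 0.0002
```

```bash
python3 -c "
from h import *
cl()"
```

```text
2.45 clamp tcp mm [61.6 -5.5 89.1] F [ 1.6 -0.5 -1.3] rot [179.9  -0.8  -5.1]
```

carry_out --plan '[{"grip":1,"dp":[-0.003,-0.003,0.003],"rotation":[0,0.3,0]},{"grip":1,"dp":[-0.003,0,0.003],"rotation":[0,0.3,0]},{"grip":1,"dp":[0,0,0],"rotation":[0,0,0]}]'

```text
time_s: 2.7
tool_pos: [0.5369, -0.0746, 0.0835]
tool_rot: [179.8, -1.6, -5.3]
force: [-0.7, 0.4, -0.4]
grip_width: 0.0005
```

```bash
python3 -c "
from h import *
cl()"
```

```text
2.7 clamp tcp mm [63.9  0.2 83.5] F [ 0.4  0.7 -0.4] rot [179.8  -1.6  -5.3]
```

carry_out --plan '[{"grip":1,"dp":[0,0.004,0],"rotation":[0,-0.5,0]},{"grip":1,"dp":[0,0.004,0],"rotation":[0,-0.5,0]},{"grip":1,"dp":[0,0.004,0],"rotation":[0,-0.5,0]},{"grip":1,"dp":[0,0.004,0],"rotation":[0,0,0]}]'

```text
time_s: 3.03
tool_pos: [0.535, -0.087, 0.0836]
tool_rot: [-180.0, 0.1, -5.0]
force: [-0.1, 3.9, 0.8]
grip_width: 0.0005
```

```bash
python3 -c "
from h import *
cl()"
```

```text
3.03 clamp tcp mm [51.4  1.  83.6] F [3.9 0.5 0.8] rot [-1.8e+02  1.0e-01 -5.0e+00]
```

Contact: 3.9 N, pad about 9 mm in. On with the stroke.

carry_out --plan '[{"grip":1,"dp":[0,0.004,0],"rotation":[0,0,0]},{"grip":1,"dp":[0,0.004,0],"rotation":[0,0,0]},{"grip":1,"dp":[0,0.004,0],"rotation":[0,0,0]},{"grip":1,"dp":[0,0.003,0],"rotation":[0,0,0]}]'

```text
time_s: 3.37
tool_pos: [0.5342, -0.0951, 0.0828]
tool_rot: [-179.3, 0.2, -4.8]
force: [-0.5, 5.8, 1.3]
grip_width: 0.0005
```

```bash
python3 -c "
from h import *
cl()"
```

```text
3.37 clamp tcp mm [43.2  1.1 82.8] F [5.7 1.  1.3] rot [-179.3    0.2   -4.8]
```

carry_out --plan '[{"grip":1,"dp":[0,0.005,0],"rotation":[0,0,0]},{"grip":1,"dp":[0,0.005,0],"rotation":[0,0,0]},{"grip":1,"dp":[0,0.005,0],"rotation":[-0.5,0,0]}]'

```text
time_s: 3.62
tool_pos: [0.5333, -0.1034, 0.0814]
tool_rot: [-179.2, 0.3, -4.5]
force: [-0.3, 7.5, -0.8]
grip_width: 0.0001
```

```bash
python3 -c "
from h import *
cl()"
```

```text
3.62 clamp tcp mm [34.9  1.4 81.4] F [ 7.4  0.9 -0.8] rot [-179.2    0.3   -4.5]
```

carry_out --plan '[{"grip":1,"dp":[0,0.005,0],"rotation":[-0.5,0,0]},{"grip":1,"dp":[0,0.004,0],"rotation":[0,0,0]}]'

```text
time_s: 3.78
tool_pos: [0.5331, -0.1044, 0.081]
tool_rot: [-179.0, 0.4, -4.3]
force: [-1.5, 9.2, 5.5]
grip_width: 0.0003
```

```bash
python3 -c "
from h import *
cl()"
```

```text
3.78 clamp tcp mm [33.9  1.5 81. ] F [9.1 2.2 5.5] rot [-179.     0.4   -4.3]
```

carry_out --plan '[{"grip":1,"dp":[0,0.004,0],"rotation":[0,0,0]},{"grip":1,"dp":[0,0.004,0],"rotation":[0,0,0]}]'

```text
time_s: 3.95
tool_pos: [0.533, -0.1043, 0.0812]
tool_rot: [-178.4, 0.5, -4.0]
force: [-0.7, 9.1, 2.0]
grip_width: 0.0001
```

```bash
python3 -c "
from h import *
cl()"
```

```text
3.95 clamp tcp mm [34.   1.5 81.2] F [9.  1.5 2. ] rot [-178.4    0.5   -4. ]
```

carry_out --plan '[{"grip":1,"dp":[0,-0.008,0],"rotation":[-0.5,0,0.3]},{"grip":1,"dp":[0,-0.01,0],"rotation":[-0.5,0,0.3]},{"grip":1,"dp":[0,-0.01,0],"rotation":[-0.5,0,0.3]},{"grip":1,"dp":[0,-0.004,0],"rotation":[0,0,0]},{"grip":1,"dp":[0,0,0],"rotation":[0,0,0]}]'

```text
time_s: 4.37
tool_pos: [0.5357, -0.0744, 0.0818]
tool_rot: [179.9, 0.6, -5.0]
force: [0.7, 0.1, -0.3]
grip_width: 0.0004
```

```bash
python3 -c "
from h import *
cl()"
```

```text
4.37 clamp tcp mm [64.1  1.4 81.8] F [ 0.2 -0.7 -0.3] rot [179.9   0.6  -5. ]
```

carry_out --plan '[{"grip":1,"dp":[0,0.004,0],"rotation":[0,0,0]},{"grip":1,"dp":[0,0.004,0],"rotation":[0,0,0]},{"grip":1,"dp":[0,0.005,0],"rotation":[0,0,0]},{"grip":1,"dp":[0,0.005,0],"rotation":[-0.3,0,0]},{"grip":1,"dp":[0,0.005,0],"rotation":[-0.3,0,0]},{"grip":1,"dp":[0,0.005,0],"rotation":[-0.3,0,0]},{"grip":1,"dp":[0,0.005,0],"rotation":[-0.3,0,0]},{"grip":1,"dp":[0,0.005,0],"rotation":[-0.3,0,0]}]'

```text
time_s: 5.03
tool_pos: [0.5329, -0.103, 0.0797]
tool_rot: [179.7, 0.7, -4.9]
force: [1.3, 10.9, 0.9]
grip_width: 0.0005
```

```bash
python3 -c "
from h import *
cl()"
```

```text
5.03 clamp tcp mm [35.3  1.8 79.7] F [11.  -0.4  0.9] rot [179.7   0.7  -4.9]
```

carry_out --plan '[{"grip":1,"dp":[0,0.005,0],"rotation":[-0.3,0,0]},{"grip":1,"dp":[0,0.005,0],"rotation":[-0.3,0,0]}]'

```text
time_s: 5.2
tool_pos: [0.5328, -0.1041, 0.0793]
tool_rot: [179.9, 0.7, -4.7]
force: [0.5, 12.8, 2.7]
grip_width: 0.0003
```

```bash
python3 -c "
from h import *
cl()"
```

```text
5.2 clamp tcp mm [34.2  1.8 79.3] F [12.8  0.6  2.7] rot [179.9   0.7  -4.7]
```

carry_out --plan '[{"grip":1,"dp":[0,-0.008,0],"rotation":[0,0,0]},{"grip":1,"dp":[0.001,-0.01,-0.001],"rotation":[0,0,0]},{"grip":1,"dp":[0.001,-0.009,-0.001],"rotation":[0,0.3,0]},{"grip":1,"dp":[0,-0.004,0],"rotation":[0,0.3,0]},{"grip":1,"dp":[0,0,0],"rotation":[0,0,0]}]'

```text
time_s: 5.62
tool_pos: [0.5371, -0.0752, 0.0811]
tool_rot: [179.8, 0.1, -4.9]
force: [-0.5, -0.0, -0.2]
grip_width: 0.0007
```

carry_out --plan '[{"grip":1,"dp":[0,0.004,0],"rotation":[0,0,0]},{"grip":1,"dp":[0,0.004,0],"rotation":[0,0,0]},{"grip":1,"dp":[0,0.005,0],"rotation":[0,0,0]},{"grip":1,"dp":[0,0.004,0],"rotation":[-0.3,0,0]}]'

```text
time_s: 5.95
tool_pos: [0.5358, -0.0908, 0.081]
tool_rot: [179.7, 0.0, -4.9]
force: [1.9, 8.6, -1.8]
grip_width: 0.0008
```

```bash
python3 -c "
from h import *
cl()"
```

```text
5.95 clamp tcp mm [47.6 -0.1 81. ] F [ 8.8 -1.2 -1.8] rot [179.7   0.   -4.9]
```

carry_out --plan '[{"grip":1,"dp":[0,0.005,0],"rotation":[-0.3,0,0]},{"grip":1,"dp":[0,0.005,0],"rotation":[-0.3,0,0]},{"grip":1,"dp":[0,0.005,0],"rotation":[-0.3,0,0]}]'

```text
time_s: 6.2
tool_pos: [0.5354, -0.0959, 0.0803]
tool_rot: [179.7, 0.1, -4.7]
force: [0.1, 11.0, 0.6]
grip_width: 0.0004
```

carry_out --plan '[{"grip":1,"dp":[0,0.005,0],"rotation":[-0.3,0,0]},{"grip":1,"dp":[0,0.005,0],"rotation":[-0.3,0,0]}]'

```text
time_s: 6.37
tool_pos: [0.5351, -0.0984, 0.0799]
tool_rot: [179.7, 0.1, -4.6]
force: [0.5, 9.5, -0.4]
grip_width: 0.0004
```

```bash
python3 -c "
from h import *
cl()"
```

```text
6.37 clamp tcp mm [40.  -0.  79.9] F [ 9.5  0.3 -0.4] rot [ 1.797e+02  1.000e-01 -4.600e+00]
```

Still sliding at 9.5 N with no bottom felt; carry on.

carry_out --plan '[{"grip":1,"dp":[0,0.005,0],"rotation":[-0.3,0,0]},{"grip":1,"dp":[0,0.005,0],"rotation":[-0.3,0,0]},{"grip":1,"dp":[0,0.005,0],"rotation":[-0.3,0,0]}]'

```text
time_s: 6.62
tool_pos: [0.5347, -0.1018, 0.0791]
tool_rot: [179.8, 0.1, -4.3]
force: [1.4, 11.1, -0.3]
grip_width: 0.0004
```

carry_out --plan '[{"grip":1,"dp":[0,0.005,0],"rotation":[-0.3,0,0]},{"grip":1,"dp":[0,0.005,0],"rotation":[-0.3,0,0]}]'

```text
time_s: 6.78
tool_pos: [0.5346, -0.1033, 0.0788]
tool_rot: [179.9, 0.2, -4.1]
force: [1.2, 11.4, 2.2]
grip_width: 0.0006
```

```bash
python3 -c "
from h import *
cl()"
```

```text
6.78 clamp tcp mm [35.2  0.  78.8] F [11.5 -0.2  2.2] rot [179.9   0.2  -4.1]
```

carry_out --plan '[{"grip":1,"dp":[0,0.005,0],"rotation":[-0.3,0,0.3]},{"grip":1,"dp":[0,0.005,0],"rotation":[-0.3,0,0.3]},{"grip":1,"dp":[0,0.005,0],"rotation":[-0.3,0,0.3]}]'

```text
time_s: 7.03
tool_pos: [0.5347, -0.1033, 0.0787]
tool_rot: [-179.9, 0.2, -4.7]
force: [0.4, 12.6, 1.9]
grip_width: 0.0003
```

```bash
python3 -c "
from h import *
cl()"
```

```text
7.03 clamp tcp mm [35.1 -0.1 78.7] F [12.6  0.7  1.9] rot [-179.9    0.2   -4.7]
```

carry_out --plan '[{"grip":1,"dp":[0,0.006,0],"rotation":[0,0,0]},{"grip":1,"dp":[0,0.006,0],"rotation":[0,0,0]}]'

```text
time_s: 7.2
tool_pos: [0.5347, -0.1034, 0.0788]
tool_rot: [-179.0, 0.3, -4.4]
force: [0.2, 14.0, 2.8]
grip_width: 0.0002
```

```bash
python3 -c "
from h import *
cl()"
```

```text
7.2 clamp tcp mm [35.  -0.  78.8] F [14.   0.9  2.8] rot [-179.     0.3   -4.4]
```

carry_out --plan '[{"grip":1,"dp":[0,0.0075,0],"rotation":[-0.5,0,0]},{"grip":1,"dp":[0,0.0075,0],"rotation":[-0.5,0,0]},{"grip":1,"dp":[0,0.0075,0],"rotation":[-0.5,0,0]}]'

```text
time_s: 7.45
tool_pos: [0.5346, -0.1036, 0.0788]
tool_rot: [-178.8, 0.4, -3.8]
force: [-0.3, 16.4, 3.3]
grip_width: 0.0008
```

```bash
python3 -c "
from h import *
cl()"
```

```text
7.45 clamp tcp mm [34.8  0.1 78.8] F [16.3  1.7  3.3] rot [-178.8    0.4   -3.8]
```

carry_out --plan '[{"grip":1,"dp":[0,-0.004,0],"rotation":[-0.5,0,0.3]},{"grip":1,"dp":[0,-0.01,-0.001],"rotation":[-0.5,0,0.3]},{"grip":1,"dp":[0,-0.01,-0.001],"rotation":[-0.3,0.2,0.3]},{"grip":1,"dp":[0,-0.006,0],"rotation":[0,0.2,0]},{"grip":1,"dp":[0,-0.002,0],"rotation":[0,0,0]},{"grip":1,"dp":[0,0,0],"rotation":[0,0,0]}]'

```text
time_s: 7.95
tool_pos: [0.5377, -0.0737, 0.0814]
tool_rot: [179.8, -0.1, -4.8]
force: [-0.7, -0.6, -0.5]
grip_width: 0.0004
```

carry_out --plan '[{"grip":1,"dp":[0,0.004,0],"rotation":[0,0,0]},{"grip":1,"dp":[0,0.003,0],"rotation":[0,0,0]},{"grip":1,"dp":[0,0.003,0],"rotation":[0,0,0]}]'

```text
time_s: 8.2
tool_pos: [0.5368, -0.0853, 0.0815]
tool_rot: [179.8, -0.1, -4.9]
force: [0.3, 2.0, 0.6]
grip_width: 0.0006
```

```bash
python3 -c "
from h import *
cl()"
```

```text
8.2 clamp tcp mm [53.2 -0.6 81.5] F [ 2.  -0.2  0.6] rot [ 1.798e+02 -1.000e-01 -4.900e+00]
```

Stroke 4: the pad is 7.5 mm in and the bite comes at about 10 mm. Slow from here.

carry_out --plan '[{"grip":1,"dp":[0,0.003,0],"rotation":[0,0,0]},{"grip":1,"dp":[0,0.003,0],"rotation":[0,0,0]},{"grip":1,"dp":[0,0.004,0],"rotation":[0,0,0]}]'

```text
time_s: 8.45
tool_pos: [0.5362, -0.0916, 0.0812]
tool_rot: [-179.7, -0.0, -4.9]
force: [0.6, 8.7, 1.3]
grip_width: 0.0002
```

carry_out --plan '[{"grip":1,"dp":[0,0.005,0],"rotation":[-0.2,0,0]},{"grip":1,"dp":[0,0.005,0],"rotation":[-0.2,0,0]},{"grip":1,"dp":[0,0.005,0],"rotation":[-0.2,0,0]}]'

```text
time_s: 8.7
tool_pos: [0.5358, -0.0956, 0.0807]
tool_rot: [-179.4, -0.0, -4.7]
force: [1.1, 10.2, 0.5]
grip_width: 0.0004
```

```bash
python3 -c "
from h import *
cl()"
```

```text
8.7 clamp tcp mm [42.9 -0.4 80.7] F [10.3 -0.2  0.5] rot [-179.4   -0.    -4.7]
```

carry_out --plan '[{"grip":1,"dp":[0,0.005,0],"rotation":[-0.3,0,0]},{"grip":1,"dp":[0,0.005,0],"rotation":[-0.3,0,0]}]'

```text
time_s: 8.87
tool_pos: [0.5357, -0.0965, 0.0805]
tool_rot: [-179.3, 0.0, -4.5]
force: [-0.4, 11.6, 2.1]
grip_width: 0.0005
```

carry_out --plan '[{"grip":1,"dp":[0,0.005,0],"rotation":[-0.3,0,0]},{"grip":1,"dp":[0,0.005,0],"rotation":[-0.3,0,0]}]'

```text
time_s: 9.03
tool_pos: [0.5357, -0.0965, 0.0805]
tool_rot: [-179.1, 0.1, -4.2]
force: [0.6, 11.4, 2.1]
grip_width: 0.0007
```

```bash
python3 -c "
from h import *
cl()"
```

```text
9.03 clamp tcp mm [42.  -0.4 80.5] F [11.4  0.4  2.1] rot [-1.791e+02  1.000e-01 -4.200e+00]
```

It stalls at 19 mm of pad travel, well short of the end stop, so the crest is likely bottoming. I'll raise the push gradually.

carry_out --plan '[{"grip":1,"dp":[0,0.006,0],"rotation":[-0.5,0,0.3]},{"grip":1,"dp":[0,0.006,0],"rotation":[-0.5,0,0.3]}]'

```text
time_s: 9.2
tool_pos: [0.5356, -0.0972, 0.0803]
tool_rot: [-179.2, 0.1, -4.5]
force: [1.0, 13.6, 1.7]
grip_width: 0.0005
```

carry_out --plan '[{"grip":1,"dp":[0,0.007,0],"rotation":[-0.5,0,0.3]},{"grip":1,"dp":[0,0.007,0],"rotation":[-0.5,0,0.3]}]'

```text
time_s: 9.37
tool_pos: [0.5356, -0.0979, 0.0802]
tool_rot: [-179.2, 0.2, -4.8]
force: [0.4, 15.3, 2.0]
grip_width: 0.0005
```

```bash
python3 -c "
from h import *
cl()"
```

```text
9.37 clamp tcp mm [40.6 -0.5 80.2] F [15.3  0.9  2. ] rot [-179.2    0.2   -4.8]
```

Force rises about 3–4 N per mm: bottomed. Now I'll hold at about 17 N.

carry_out --plan '[{"grip":1,"dp":[0,0.0076,0],"rotation":[-0.6,0,0.3]},{"grip":1,"dp":[0,0.0076,0],"rotation":[-0.6,0,0.3]},{"grip":1,"dp":[0,0.0076,0],"rotation":[-0.6,0,0.3]}]'

```text
time_s: 9.62
tool_pos: [0.5356, -0.0983, 0.0801]
tool_rot: [-179.4, 0.2, -5.1]
force: [-0.1, 15.2, 3.5]
grip_width: 0.0001
```

```bash
python3 -c "
from h import *
cl()"
```

```text
9.62 clamp tcp mm [40.2 -0.5 80.1] F [15.2  1.4  3.5] rot [-179.4    0.2   -5.1]
```

carry_out --plan '[{"grip":1,"dp":[0,0.008,0],"rotation":[-0.5,0,0]},{"grip":1,"dp":[0,0.008,0],"rotation":[-0.5,0,0]},{"grip":1,"dp":[0,0.008,0],"rotation":[-0.5,0,0]},{"grip":1,"dp":[0,0.008,0],"rotation":[-0.5,0,0]},{"grip":1,"dp":[0,0.008,0],"rotation":[-0.5,0,0]},{"grip":1,"dp":[0,0.008,0],"rotation":[-0.5,0,0]}]'

```text
time_s: 10.12
tool_pos: [0.5354, -0.0983, 0.0801]
tool_rot: [-179.0, 0.5, -3.6]
force: [-0.5, 15.9, 2.8]
grip_width: 0.0004
```

```bash
python3 -c "
from h import *
cl()"
```

```text
10.12 clamp tcp mm [40.1 -0.3 80.1] F [15.8  1.9  2.8] rot [-179.     0.5   -3.6]
```

carry_out --plan '[{"grip":1,"dp":[0,0.008,0],"rotation":[-0.5,0,0]},{"grip":1,"dp":[0,0.008,0],"rotation":[-0.5,0,0]},{"grip":1,"dp":[0,0.008,0],"rotation":[-0.5,0,0]},{"grip":1,"dp":[0,0.008,0],"rotation":[-0.5,0,0]},{"grip":1,"dp":[0,0.008,0],"rotation":[-0.5,0,0]},{"grip":1,"dp":[0,0.008,0],"rotation":[-0.5,0,0]}]'

```text
time_s: 10.62
tool_pos: [0.5351, -0.0982, 0.0801]
tool_rot: [-178.5, 0.7, -2.2]
force: [-0.4, 16.5, 4.5]
grip_width: 0.0005
```

```bash
python3 -c "
from h import *
cl()"
```

```text
10.62 clamp tcp mm [40.3  0.  80.1] F [16.4  1.8  4.5] rot [-178.5    0.7   -2.2]
```

carry_out --plan '[{"grip":1,"dp":[0,0.0085,0],"rotation":[-0.7,0,0.5]},{"grip":1,"dp":[0,0.0085,0],"rotation":[-0.7,0,0.5]},{"grip":1,"dp":[0,0.0085,0],"rotation":[-0.7,0,0.5]},{"grip":1,"dp":[0,0.0085,0],"rotation":[-0.7,0,0.5]},{"grip":1,"dp":[0,0.0085,0],"rotation":[-0.7,0,0.5]},{"grip":1,"dp":[0,0.0085,0],"rotation":[-0.7,0,0.5]},{"grip":1,"dp":[0,0.0085,0],"rotation":[-0.7,0,0.5]},{"grip":1,"dp":[0,0.0085,0],"rotation":[-0.7,0,0.5]}]'

```text
time_s: 11.28
tool_pos: [0.5354, -0.0988, 0.0799]
tool_rot: [-179.3, 1.1, -4.3]
force: [0.5, 17.6, 3.1]
grip_width: 0.0002
```

```bash
python3 -c "
from h import *
cl()"
```

```text
11.28 clamp tcp mm [39.6 -0.4 79.9] F [17.6  1.   3.1] rot [-179.3    1.1   -4.3]
```

carry_out --plan '[{"grip":1,"dp":[0,-0.004,0],"rotation":[-0.3,0,0]},{"grip":1,"dp":[0,-0.01,0],"rotation":[-0.3,0.3,0.3]},{"grip":1,"dp":[0,-0.012,0],"rotation":[0,0.3,0]},{"grip":1,"dp":[0,-0.012,0],"rotation":[0,0.3,0]},{"grip":1,"dp":[0,-0.004,-0.02],"rotation":[0,0,0]},{"grip":1,"dp":[0,0,-0.03],"rotation":[0,0,0]},{"grip":1,"dp":[0,0,-0.025],"rotation":[0,0,0]},{"grip":1,"dp":[0,0,0],"rotation":[0,0,0]}]'

```text
time_s: 11.95
tool_pos: [0.5375, -0.0536, 0.1556]
tool_rot: [-179.9, 0.5, -4.5]
force: [0.8, -0.4, -0.3]
grip_width: 0.0001
```

```bash
python3 -c "
from h import *
cl();rows((-.048,0,.15),4)"
```

```text
11.95 clamp tcp mm [ 84.9   1.4 155.6] F [-0.3 -0.8 -0.3] rot [-179.9    0.5   -4.5]
[0.0002, 0.0332, 0.0013] [-0.02, 0.11, 0.09]
[0.0002, 0.0332, 0.0013] [-0.02, 0.11, 0.09]
[0.0003, 0.0332, 0.0014] [-0.02, 0.11, 0.09]
[0.0003, 0.0332, 0.0014] [-0.02, 0.11, 0.09]
```

carry_out --plan '[{"grip":1,"dp":[0,0.033,0],"rotation":[0,0.1,0.1]},{"grip":1,"dp":[0,0.034,0],"rotation":[0,0.1,0.1]},{"grip":1,"dp":[0,0.034,0],"rotation":[0,0.1,0.1]},{"grip":1,"dp":[0,0.033,0],"rotation":[0,0.1,0]},{"grip":1,"dp":[0,0,0],"rotation":[0,0,0]}]'

```text
time_s: 12.37
tool_pos: [0.5275, -0.192, 0.1567]
tool_rot: [179.8, -0.3, -4.5]
force: [-0.3, -1.8, -0.7]
grip_width: 0.0003
```

```bash
python3 -c "
from h import *
cl();rows((-.049,0,.09),4)
a=env.read_camera('side')[145:260,270:385]
cv2.imwrite('pics/e1.png',cv2.resize(a,None,fx=5,fy=5,interpolation=2)[:,:,::-1])"
```

```text
12.37 clamp tcp mm [-53.9  -0.3 156.7] F [-1.9  0.1 -0.7] rot [179.8  -0.3  -4.5]
[-0.0002, -0.0013, 0.0167] [0.06, -0.07, 0.09]
[-0.0001, -0.0013, 0.0167] [0.06, -0.07, 0.09]
[-0.0001, -0.0013, 0.0167] [0.06, -0.07, 0.09]
[-0.0001, -0.0012, 0.0167] [0.06, -0.07, 0.09]
```

View pics/e1.png

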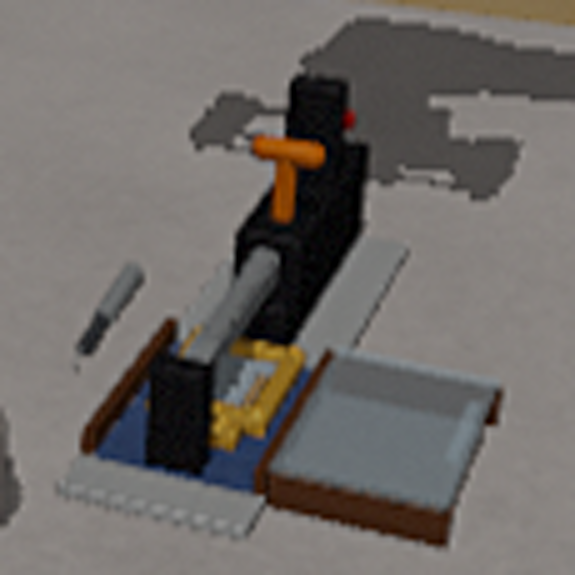

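The jaw at (178,410) has moved in, the crest at (225,430) is next to the frame, the trigger at (288,150) is at rest. Now the release.

carry_out --plan '[{"grip":1,"dp":[0,-0.002,0.018],"rotation":[0,0,0]},{"grip":1,"dp":[0,-0.002,0.018],"rotation":[0,0,0]},{"grip":1,"dp":[0,-0.001,0.018],"rotation":[0,0,0]},{"grip":1,"dp":[0,0,0.01],"rotation":[0,0,0]},{"grip":1,"dp":[0,0,0],"rotation":[0,0,0]}]'

```text
time_s: 12.83
tool_pos: [0.529, -0.1821, 0.0898]
tool_rot: [179.9, -0.4, -4.5]
force: [-0.2, 0.4, -0.4]
grip_width: 0.0005
```

```bash
python3 -c "
from h import *
cl()"
```

```text
12.83 clamp tcp mm [-43.9  -1.   89.8] F [ 0.4  0.2 -0.4] rot [179.9  -0.4  -4.5]
```

carry_out --plan '[{"grip":1,"dp":[0,0.004,0.003],"rotation":[0,0,0]},{"grip":1,"dp":[0,0,0.004],"rotation":[0,0,0]},{"grip":1,"dp":[0,0,0.004],"rotation":[0,0,0]},{"grip":1,"dp":[0,0,0.004],"rotation":[0,0,0]},{"grip":1,"dp":[0,0,0.004],"rotation":[0,0,0]}]'

```text
time_s: 13.25
tool_pos: [0.5306, -0.1854, 0.0724]
tool_rot: [179.8, -0.5, -4.4]
force: [-1.0, -0.0, 1.3]
grip_width: 0.0006
```

```bash
python3 -c "
from h import *
cl()"
```

```text
13.25 clamp tcp mm [-47.   -2.9  72.4] F [-0.1  1.   1.3] rot [179.8  -0.5  -4.4]
```

carry_out --plan '[{"grip":1,"dp":[0,0,0.004],"rotation":[0,0,0]},{"grip":1,"dp":[0,0,0.004],"rotation":[0,0,0]},{"grip":1,"dp":[0,0,0.004],"rotation":[0,0,0]},{"grip":1,"dp":[0,0,0.004],"rotation":[0,0,0]},{"grip":1,"dp":[0,0,0.004],"rotation":[0,0,0]},{"grip":1,"dp":[0,0,0.004],"rotation":[0,0,0]},{"grip":1,"dp":[0,0,0.004],"rotation":[0,0,0]},{"grip":1,"dp":[0,0,0.004],"rotation":[0,0,0]}]'

```text
time_s: 13.92
tool_pos: [0.5313, -0.1861, 0.0694]
tool_rot: [179.1, -0.2, -4.5]
force: [-11.4, 4.0, 26.9]
grip_width: 0.0004
```

carry_out --plan '[{"grip":1,"dp":[0,0,0.004],"rotation":[0,0,0]},{"grip":1,"dp":[0,0,0.004],"rotation":[0,0,0]},{"grip":1,"dp":[0,0,0.004],"rotation":[0,0,0]},{"grip":1,"dp":[0,0,0.004],"rotation":[0,0,0]},{"grip":1,"dp":[0,0,0.004],"rotation":[0,0,0]},{"grip":1,"dp":[0,0,0.004],"rotation":[0,0,0]},{"grip":1,"dp":[0,0,0.004],"rotation":[0,0,0]},{"grip":1,"dp":[0,0,0.004],"rotation":[0,0,0]}]'

```text
time_s: 14.58
tool_pos: [0.5313, -0.1861, 0.0694]
tool_rot: [178.2, 0.2, -4.5]
force: [-10.5, 3.1, 27.0]
grip_width: 0.0004
```

```bash
python3 -c "
from h import *
cl()
a=env.read_camera('side')[145:260,270:385]
cv2.imwrite('pics/e2.png',cv2.resize(a,None,fx=5,fy=5,interpolation=2)[:,:,::-1])"
```

```text
14.58 clamp tcp mm [-47.6  -3.6  69.4] F [ 2.2 10.7 27. ] rot [178.2   0.2  -4.5]
```

View pics/e2.png

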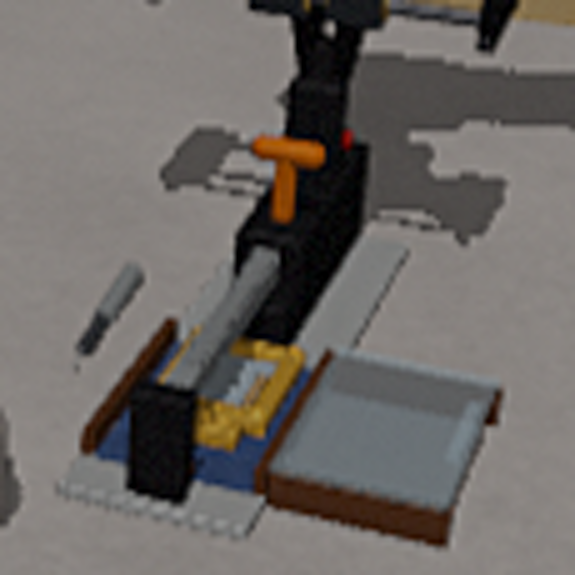

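The jaw is back at its starting place (160,440) and the crest is still in. I'll lift straight up.

carry_out --plan '[{"grip":1,"dp":[0,0,-0.006],"rotation":[0,0,0]},{"grip":1,"dp":[0,0,-0.02],"rotation":[0,0,0]},{"grip":1,"dp":[0,0,-0.035],"rotation":[0,0,0]},{"grip":1,"dp":[0,0,-0.035],"rotation":[0,0,0]},{"grip":1,"dp":[0,0,-0.035],"rotation":[0,0,0]},{"grip":1,"dp":[0,0,-0.01],"rotation":[0,0,0]},{"grip":1,"dp":[0,0,0],"rotation":[0,0,0]},{"grip":1,"dp":[0,0,0],"rotation":[0,0,0]}]'

```text
time_s: 15.3
tool_pos: [0.5333, -0.1816, 0.2181]
tool_rot: [178.0, -0.1, -4.5]
force: [0.1, -0.3, -0.9]
grip_width: 0.0004
```

```bash
python3 -c "
from h import *
cl()
a=env.read_camera('side');b0=cv2.imread('pics/side0.png')[:,:,::-1]
c=lambda i:cv2.resize(i[145:260,270:385],(400,400),interpolation=2)
cv2.imwrite('pics/f.png',np.hstack([c(b0),c(a)])[:,:,::-1])"
```

```text
15.3 clamp tcp mm [-43.   -5.3 218.1] F [-0.3 -0.1 -0.9] rot [ 1.78e+02 -1.00e-01 -4.50e+00]
```

View pics/f.png

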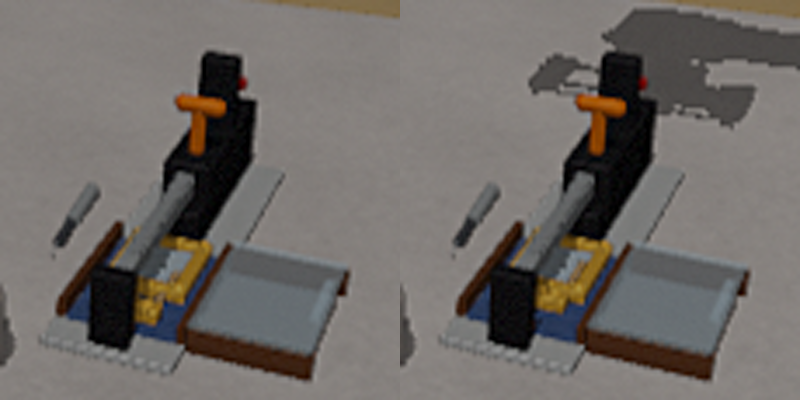

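Left is before, right is now: jaw, trigger and release are back at rest, the crest sits close to the frame (550,295), and the pin vise hasn't moved. Handing in.

```bash
python3 -c "
from cell import env
print(env.sign_off())"
```

```text
the job is handed in; nothing more can be done
None
```

The crest is pressed home, the jaw is open again and the job is handed in; `sign_off` gave no verdict.

- **Pressing:** I pushed the trigger with the shut fingers from the front. After three full strokes the crest bottomed on the fourth, at about 19 mm of pad travel. From there the push rose 3–4 N per mm, well short of the end stop.
- **Squeeze:** I held 15–17.6 N on the pad for roughly 1.5–2 s. By the rule given, that is about 15–20 N at the jaw. The readings carry about 1 N of noise.
- **Release:** I let the trigger go and held the red release down for over a second, then lifted clear. I pressed the button harder than needed, at about 27 N straight down plus about 11 N sideways. That is under the 40 N limit for the arm and gripper body.

**Last checks:** The final side view, compared with the start, shows the jaw, trigger and release back at rest. The crest is still in by the frame, and the pin vise has not moved. The wrist force was near zero, so the robot was touching nothing. I judged the crest's travel and the jaw's position by eye from that picture and did not measure them. I did not re-check the other bystanders; the tool passed well clear of them.

**One unclear reading:** At the end of stroke three the force rose about 1 mm short of where the trigger had stopped before. I could not tell whether that was the end stop or the crest bottoming. Stroke four settled it: the jaw moved on another 4 mm or so before the crest bottomed.

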